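# Sort three spice jars into their own labelling jigs

## Robot

A 6-joint arm with a two-finger parallel gripper is mounted at the origin on the work surface. World frame = base frame: x ahead of the robot, y to its left, z up, the work surface at z = 0. Lengths are in mm, angles in rad, forces in N, time in s.
With the tool pointing down it reaches from about 350 to 875 mm from the base axis. Payload 4.2 kg.
Tool frame: the origin (TCP) lies between the finger pads; the fingertips stand 25 mm ahead of it and the grasp point (between the pads) lies 6 mm ahead of it; z points along the fingers, y is the line along which they close (so a half turn about z gives the same grasp; the last joint's range is limited). The gripper opens to 85 mm and grips with 20 to 120 N. Pads are 22 mm wide; open, the fingers measure 114 mm over their backs; the gripper's body (76 mm by 85 mm) begins 54 mm behind the grasp point. The pads swing forward as they close: fully open they stand 13 mm farther back than shut.
Start: joints at [-0.911, 0.385, 0.008, 0, -1.194, -0.259], TCP at [243.86, -575.44, 256.312] pointing down, gripper open.
Joint ranges: [-3.14, 3.14], [-1.21, 2.06], [-1.07, 1.41], [-3.16, 2.05], [-2.99, -0.16], [-3.1, 3.1]. Speed limits (rad/s): [2.79, 2.79, 3.14, 3.14, 3.14, 3.14].

## Interface

Orientations are given as a unit quaternion [x, y, z, w].
In Python, from bench import arm gives the robot as it stands.
- The arm moves only by the shell command python3 -m pendant 'ROWS'. ROWS is JSON, a list of rows, each a list of 7 numbers: the shift along the tool's x, y, z in m, then the turn, a rotation vector about the tool's x, y, z in degrees, then the finger opening in m, from 0 to 0.0854. In form: [[x, y, z, wx, wy, wz, fingers], ...]. A call has 1 to 12 rows; each row shifts and turns the commanded pose from where the row before left it, along the tool's axes as they then stand; what a row does not reach is not made up. A row lasts 1/10 s, in which the tool goes at most 50 mm and 8.59 degrees, less where a joint would pass 70% of its speed; a pose out of reach is approached as far as the arm can. A call is refused whole if a number of a shift passes 0.05 or a number of a turn 8.59, either way. A call with a gripper value outside its range is refused whole. The fingers move at their own pace and stop on an object; the grip force is fixed at half the most. Time passes only in rows, so rows that do not move let the fingers close. It gives the time, the measured TCP pose, the force, the opening and the grip force at its end, in the units of the state.
- arm.read_state(): the state, without advancing time (a new reading comes with each control period).
- arm.get_image(name): name is "scene" or "top" or "wrist"; returns a dict with "image" (480x640x3 uint8, red, green, blue), "fx", "fy", "cx", "cy" (pixels), "xyz" and "rotation" of the camera in the world. Camera axes: x right, y down, z forward; pixel columns grow to the right and rows downward; lengths in mm; the calibration is good to about 2 mm. The wrist camera is an equidistant fisheye: a pixel r from the principal point sees the ray r / f radians off the axis. A picture is of the moment at which its call begins. There is no depth.
- arm.job_done(): hands the job in; it is judged then, once.
The state is a dict: "clock": time; "joints": joint angles; "joint_vel": joint speeds; "joint_efforts": joint torques, N m; "position": TCP position; "ee_rot": TCP orientation; "contact_force": force on the tool from outside, world axes, zero at the start; "wrist_torque": the same for the moment, N m; "gripper_width": finger opening in mm; "grasp_force": force on a finger pad.
Only numpy, scipy, OpenCV 4.12 (cv2) and the standard library are available. Lean on these libraries where they do the work, as an engineer would, in place of code of your own. Each camera call takes 0.05 s, during which the arm holds its last target. There are 200 camera calls.

## Task

The three spice jars are standing in the wrong wooden labelling jigs. Put each jar upright on the round pad of the jig made for its height (the one whose cheeks come level with the lower edge of its lid); the jigs hold one jar each, and the bare sheet of cardboard is free for standing a jar on meanwhile. It is filled glass, so set the jars down without dropping or toppling them, and leave the label roll and the loose lid where they are.

Things in the scene. Friction and masses are not known exactly. Their poses are not given: they have to be found in the camera images.
- jar_short: shortest of three like spice jars: round, glass, dried herb inside, paper band, black screw lid. 64 mm tall in all; glass 45 mm in diameter, lid 46 mm in diameter and 16 mm high at the top (the place to grip). Loose, about 140 g give or take a third. Origin at the centre of its underside, z up along the jar; its yaw means nothing.
- jar_medium: middle-sized of three like spice jars: round, glass, dried herb inside, paper band, black screw lid. 84 mm tall in all; glass 45 mm in diameter, lid 46 mm in diameter and 16 mm high at the top (the place to grip). Loose, about 180 g give or take a third. Origin at the centre of its underside, z up along the jar; its yaw means nothing.
- jar_tall: tallest of three like spice jars: round, glass, dried herb inside, paper band, black screw lid. 104 mm tall in all; glass 45 mm in diameter, lid 46 mm in diameter and 16 mm high at the top (the place to grip). Loose, about 220 g give or take a third. Origin at the centre of its underside, z up along the jar; its yaw means nothing.
- jig_low: lowest, shortest-based wooden jig, fixed, for the 64 mm jar. Plywood base 90 (x) x 116 (y) x 12 mm; black 50 mm pad flush at its middle, where the jar stands between pine cheeks at +y and -y, 60 mm apart, each 40 (x) x 18 (y) mm, tops 60 mm above the bench. Open towards +x and -x: a gripper closing along x passes between the cheeks. Origin: centre of the base's underside, on the bench.
- jig_middle: middle-sized wooden jig, fixed, for the 84 mm jar. Plywood base 90 (x) x 130 (y) x 12 mm; black 50 mm pad flush at its middle, where the jar stands between pine cheeks at +y and -y, 60 mm apart, each 40 (x) x 18 (y) mm, tops 80 mm above the bench. Open towards +x and -x: a gripper closing along x passes between the cheeks. Origin: centre of the base's underside, on the bench.
- jig_high: highest, longest-based wooden jig, fixed, for the 104 mm jar. Plywood base 90 (x) x 144 (y) x 12 mm; black 50 mm pad flush at its middle, where the jar stands between pine cheeks at +y and -y, 60 mm apart, each 40 (x) x 18 (y) mm, tops 100 mm above the bench. Open towards +x and -x: a gripper closing along x passes between the cheeks. Origin: centre of the base's underside, on the bench.
- sheet: bare sheet of brown corrugated cardboard fixed flat on the bench, 120 (x) x 140 (y) x 5 mm, nothing on it at the start. Origin at the centre of its underside, on the bench; its top is 5 mm higher.
- label_roll: roll of cream labels lying flat between the jigs, 80 mm in diameter and 36 mm high, loose. Origin at the centre of its underside. To be left alone.
- loose_lid: single black screw lid lying flat on the bench, 46 mm in diameter and 16 mm high, loose, no jar under it. Origin at the centre of its underside. To be left alone.

How it is judged (in metres and radians):
At the end, for the whole second after the job is handed in: Each jar stands upright (within 6 degrees) on the base of the jig made for it, the 64 mm jar in the lowest, the 84 mm jar in the middle one and the 104 mm jar in the highest, its axis within 12 mm of the centre of the pad, released and at rest (horizontal distance between jar_short and jig_low below 0.012 m and z of jar_short in the frame of jig_low between 0.007 and 0.017 m and angle between each of jar_short, jar_medium, jar_tall's own z axis and vertical below 0.1 rad and linear speed of each of jar_short, jar_medium, jar_tall below 0.02 m/s and horizontal distance between jar_medium and jig_middle below 0.012 m and z of jar_medium in the frame of jig_middle between 0.007 and 0.017 m and horizontal distance between jar_tall and jig_high below 0.012 m and z of jar_tall in the frame of jig_high between 0.007 and 0.017 m); the robot touches nothing.
It fails at once if a jar is tipped over (more than about 35 degrees) (angle between any of jar_short, jar_medium, jar_tall's own z axis and vertical above 0.6 rad).
It fails at once if a jar is dropped (falls free by more than about 15 mm) ((linear speed of jar_short above 0.55 m/s and contact force between jar_short and the fingers below 0.05 N) or (linear speed of jar_medium above 0.55 m/s and contact force between jar_medium and the fingers below 0.05 N) or (linear speed of jar_tall above 0.55 m/s and contact force between jar_tall and the fingers below 0.05 N)).
It fails at once if the label roll or the loose lid is pushed away by more than 30 mm (distance of any of label_roll, loose_lid from where it was at the start of the episode above 0.03 m).
It also fails if it takes over 120 s, if anything falls off the work surface, if the arm or the gripper's body presses on something with over 40 N, if the wrist force passes 120 N, or if a joint passes its speed limit or range.

## Working session

There is one attempt and no reset: what is moved stays moved. The work goes in short steps, Python scripts to look and compute and a shell command to move; the robot and the scene stay as the last step left them, time stands still between calls to the robot, and variables do not carry over. Pictures are saved under pics/ and viewed, at most 14 in all, crops included, and the job is handed in when it is done.

```bash
mkdir -p pics; ls; python3 - <<'E'
from bench import arm
import cv2, json
s=arm.read_state(); print({k:s[k] for k in('clock','position','ee_rot','gripper_width')})
for n in('top','scene'):
    d=arm.get_image(n); cv2.imwrite(f'pics/{n}0.png',d['image'][:,:,::-1])
    print(n,{k:d[k] for k in d if k!='image'})
E
```

```text
pics
{'clock': 0.0, 'position': array([ 243.64365289, -574.97710846,  255.22301425]), 'ee_rot': array([-1.98933628e-01,  9.80012370e-01,  1.04985339e-03, -2.51388019e-04]), 'gripper_width': 85.24164343836668}
top {'fx': 517.0895447666172, 'fy': 517.0895447666172, 'cx': 319.97558318530065, 'cy': 236.187540561691, 'xyz': array([351.37334925,  17.89656713, 927.95713813]), 'rotation': array([-0.65910476,  0.74357466, -0.08353735,  0.07549279])}
scene {'fx': 460.4318278308361, 'fy': 460.4318278308361, 'cx': 321.60185153523287, 'cy': 235.65160193285953, 'xyz': array([ 888.31189539, -299.18452875,  552.90647826]), 'rotation': array([ 0.86399045,  0.36468771, -0.13966246, -0.31783294])}
```

View pics/top0.png

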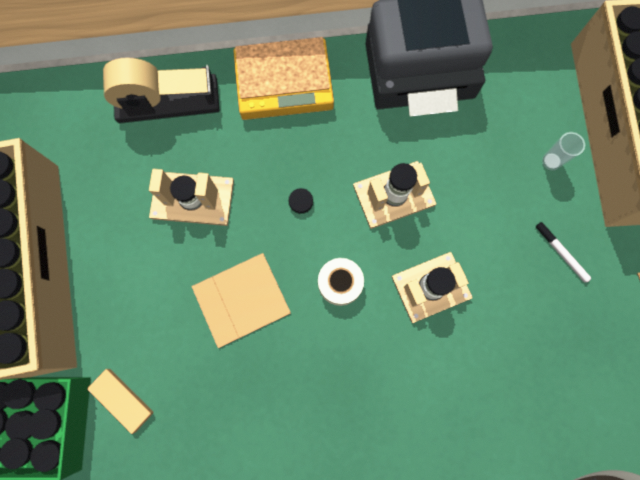

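View pics/scene0.png

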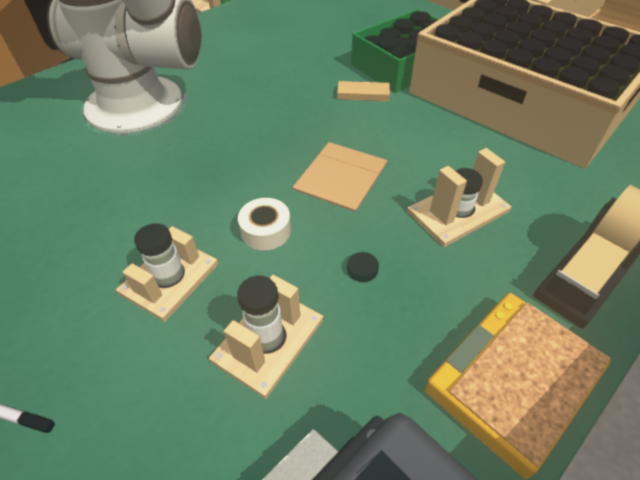

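The top view shows three jigs at about (191,198), (396,194) and (433,287), the lid at (301,201), the roll at (341,281) and the sheet at (241,300). The leftmost jig looks tallest. I'll enlarge these for corner measurements.

```bash
python3 - <<'E'
import cv2, numpy as np
im=cv2.imread('pics/top0.png')
# crops x0,y0, 100x75 at x4
t=[]
for x0,y0 in((142,160),(346,155),(383,247),(190,250)):
    c=cv2.resize(im[y0:y0+75,x0:x0+100],None,fx=4,fy=4,interpolation=cv2.INTER_CUBIC); 
    for k in range(0,100,20): cv2.putText(c,str(x0+k),(4*k,10),0,.35,(255,255,255)); cv2.line(c,(4*k,0),(4*k,5),(255,255,255))
    for k in range(0,75,15): cv2.putText(c,str(y0+k),(0,4*k+4),0,.35,(255,255,255))
    t.append(c)
cv2.imwrite('pics/mos.png',np.vstack([np.hstack(t[:2]),np.hstack(t[2:])]))
im=cv2.imread('pics/scene0.png')
t=[]
for x0,y0 in((404,145),(205,265),(110,215),(300,190)):
    w=(115,130) if 0 else (120,130)
    c=cv2.resize(im[y0:y0+130,x0:x0+120],None,fx=3.3,fy=3.3*0+2.3 if 0 else 3.3,interpolation=cv2.INTER_CUBIC)
    t.append(c[:,:396])
m=np.hstack(t[:3]); cv2.imwrite('pics/mos2.png',cv2.resize(m,(800,int(m.shape[0]*800/m.shape[1]))))
E
```

```text
(no output)
```

View pics/mos.png

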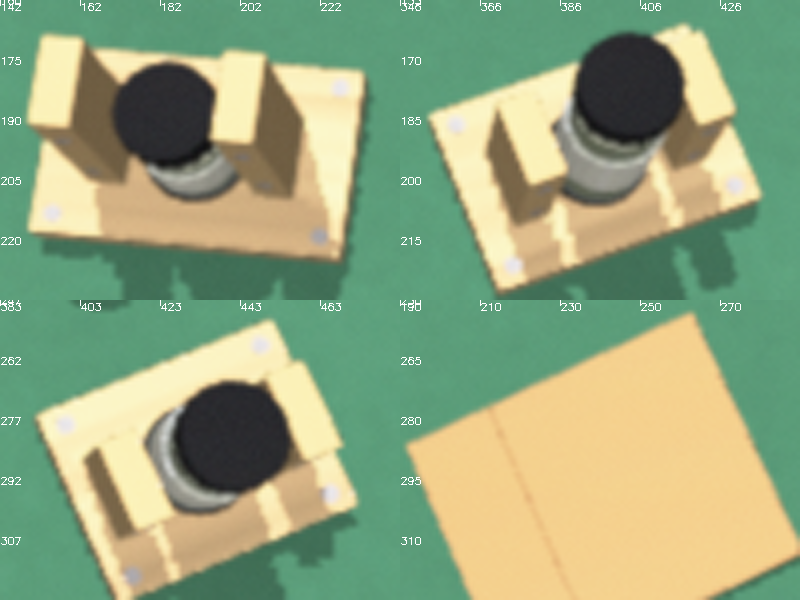

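View pics/mos2.png

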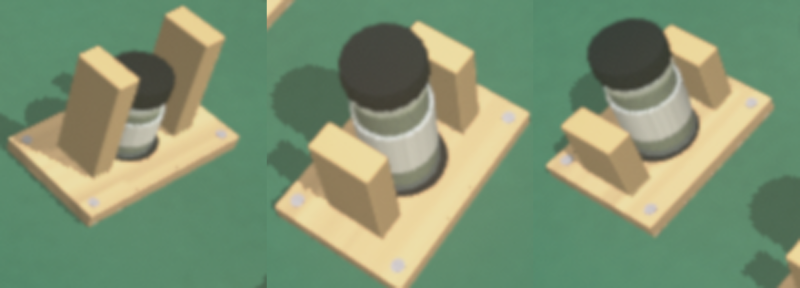

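Jar bands and heights: the short jar is in the highest jig, the tall one in the middle jig, the medium one in the lowest. So the order is short to sheet, tall to high, medium to middle, short to low. Next I'll turn screw, lid and corner pixels into positions and check them against the known sizes.

```bash
cat > h.py <<'E'
import numpy as np, cv2
from scipy.spatial.transform import Rotation as R
from bench import arm
CAM=dict(top=(517.09,319.976,236.188,[351.373,17.897,927.957],[-0.65910476,0.74357466,-0.08353735,0.07549279]),
 scene=(460.43,321.602,235.652,[888.312,-299.185,552.906],[0.86399045,0.36468771,-0.13966246,-0.31783294]))
def bp(cam,u,v,z):
    f,cx,cy,p,q=CAM[cam]; d=R.from_quat(q).apply([(u-cx)/f,(v-cy)/f,1]); p=np.array(p); return p+d*(z-p[2])/d[2]
def proj(cam,X):
    f,cx,cy,p,q=CAM[cam]; c=R.from_quat(q).inv().apply(np.array(X)-p); return f*c[...,:2]/c[...,2:]+[cx,cy]
def go(x,y,z,yaw=None):
    """shift/turn for TCP to x,y,z; yaw = world heading (deg) of the closing line"""
    s=arm.read_state(); r=R.from_quat(s['ee_rot']); ty=r.apply([0,1,0]); w=0
    if yaw is not None:
        cur=np.degrees(np.arctan2(ty[1],ty[0])); dw=(yaw-cur+90)%180-90; w=-dw; r=r*R.from_rotvec([0,0,np.radians(w)])
    d=r.inv().apply(np.array([x,y,z])-s['position'])
    print('clk %.1f'%s['clock'],'pos',s['position'].round(1),'turn z deg %.1f'%w,'then shift mm',d.round(1),'j6 %.2f'%s['joints'][5],'w %.1f'%s['gripper_width'],'gf %.0f'%s['grasp_force'],'F',np.round(s['contact_force'],1),'tilt %.2f'%np.degrees(np.arccos(-r.apply([0,0,1])[2])))
E
python3 - <<'E'
from h import *
def c(o,off,*p): return [bp('top',(u-off[0])/4+o[0]-.375,(v-off[1])/4+o[1]-.375,12)[:2] for u,v in p]
J=dict(high=c((142,160),(0,0),(52,213),(340,88),(319,236)),
 middle=c((346,155),(400,0),(456,125),(735,186),(513,265)),
 low=c((383,247),(0,300),(65,425),(331,494),(133,576)))
for n,(a,b,e) in J.items():
    ctr=(a+b)/2; 
    # x edge: middle/low a-e ; high b-e
    xe=(b-e) if n=='high' else (a-e); ye=(a-e) if n=='high' else (e-b)
    print(n,ctr.round(1),'len x,y',np.linalg.norm(xe).round(1),np.linalg.norm(ye).round(1),'yaw',np.degrees(np.arctan2(xe[1],xe[0])).round(1),np.degrees(np.arctan2(-ye[0],ye[1])).round(1))
for n,o,off,u,v,z in(('short',(142,160),(0,0),166,111,76),('tall',(346,155),(400,0),630,82,116),('medium',(383,247),(0,300),233,433,96)):
    print(n,bp('top',(u-off[0])/4+o[0]-.375,(v-off[1])/4+o[1]-.375,z).round(1))
im=cv2.imread('pics/top0.png'); hsv=cv2.cvtColor(im,cv2.COLOR_BGR2HSV)
m=cv2.inRange(hsv,(8,60,120),(28,255,255)); m[:250]=0; m[350:]=0; m[:,:185]=0; m[:,300:]=0
r=cv2.minAreaRect(np.vstack(cv2.findContours(m,0,2)[0])); P=np.array([bp('top',*q,5)[:2] for q in cv2.boxPoints(r)])
print('sheet',P.mean(0).round(1),[np.linalg.norm(P[i]-P[i-1]).round(0) for i in(1,2)],P.round(0).tolist())
print('roll',bp('top',341,281,36).round(0),'lid',bp('top',301,200,16).round(0))
# cross-check with scene: predicted pixel of lid tops
for p in((bp('top',182.9,187.1,76)),(bp('top',403,175,116)),(bp('top',440.6,280,96))): print(proj('scene',p).round(1))
s=arm.read_state(); print(R.from_quat(s['ee_rot']).as_matrix().round(2))
E
```

```text
high [662.7 223. ] len x,y 71.6 123.7 yaw -12.3 -12.0
middle [ 624.4 -151.8] len x,y 71.7 109.9 yaw 13.5 13.1
low [ 445.4 -192. ] len x,y 72.2 96.1 yaw 15.5 15.1
short [660.2 220.8  76. ]
tall [ 623.1 -151.8  116. ]
medium [ 445.6 -188.8   96. ]
sheet [463.7 149.6] [np.float64(144.0), np.float64(123.0)] [[498.0, 238.0], [544.0, 102.0], [428.0, 62.0], [385.0, 196.0]]
roll [471. -31.  36.] lid [631.  21.  16.]
[466.1 177. ]
[256.5 290.6]
[151.6 234.7]
[[-0.92 -0.39 -0.  ]
 [-0.39  0.92  0.  ]
 [ 0.    0.   -1.  ]]
```

```bash
python3 -c "
from h import *
go(660,221,200,-12.2)"
```

```text
clk 0.1 pos [ 243.7 -575.   255.4] turn z deg -54.8 then shift mm [-865.9 -238.8   56.4] j6 -0.26 w 85.6 gf 0 F [ 1.1 -0.2  0.3] tilt 0.11
```

```bash
python3 -m pendant '[[0,0,0,0,0,-7.83,0.085],[0,0,0,0,0,-7.83,0.085],[0,0,0,0,0,-7.83,0.085],[0,0,0,0,0,-7.83,0.085],[0,0,0,0,0,-7.83,0.085],[0,0,0,0,0,-7.83,0.085],[0,0,0,0,0,-7.83,0.085]]'
python3 -m pendant '[[-0.036,-0.01,0,0,0,0,0.085],[-0.036,-0.01,0,0,0,0,0.085],[-0.036,-0.01,0,0,0,0,0.085],[-0.036,-0.01,0,0,0,0,0.085],[-0.036,-0.01,0,0,0,0,0.085],[-0.036,-0.01,0,0,0,0,0.085],[-0.036,-0.01,0,0,0,0,0.085],[-0.036,-0.01,0,0,0,0,0.085],[-0.036,-0.01,0,0,0,0,0.085],[-0.036,-0.01,0,0,0,0,0.085],[-0.036,-0.01,0,0,0,0,0.085],[-0.036,-0.01,0,0,0,0,0.085]]'
python3 -m pendant '[[-0.036,-0.01,0,0,0,0,0.085],[-0.036,-0.01,0,0,0,0,0.085],[-0.036,-0.01,0,0,0,0,0.085],[-0.036,-0.01,0,0,0,0,0.085],[-0.036,-0.01,0,0,0,0,0.085],[-0.036,-0.01,0,0,0,0,0.085],[-0.036,-0.01,0,0,0,0,0.085],[-0.036,-0.01,0,0,0,0,0.085],[-0.036,-0.01,0,0,0,0,0.085],[-0.036,-0.01,0,0,0,0,0.085],[-0.036,-0.01,0,0,0,0,0.085],[0,0,0,0,0,0,0.085]]'
python3 -c "
from h import *
go(660,221,150,-12.2)"
```

```text
clock: 0.8
position: [243.7, -575.1, 255.6]
ee_rot: [-0.63, 0.777, 0.001, 0.0]
contact_force: [0.3, -0.5, 0.0]
gripper_width: 84.9
grasp_force: 0.0
clock: 2.0
position: [452.8, -177.1, 256.1]
ee_rot: [-0.628, 0.778, 0.0, -0.0]
contact_force: [0.8, -0.6, 0.7]
gripper_width: 85.0
grasp_force: 0.0
clock: 3.2
position: [645.0, 188.7, 254.1]
ee_rot: [-0.629, 0.777, 0.0, -0.001]
contact_force: [-0.3, -0.2, -0.2]
gripper_width: 85.1
grasp_force: 0.0
clk 3.2 pos [645.  188.7 254.1] turn z deg 0.2 then shift mm [-34.8  -7.9 104.1] j6 -0.73 w 85.1 gf 0 F [-0.3 -0.2 -0.2] tilt 0.08
```

```bash
python3 -m pendant '[[-0.0175,-0.004,0.02,0,0,0,0.085],[-0.0173,-0.004,0.02,0,0,0,0.085],[0,0,0.032,0,0,0,0.085],[0,0,0.032,0,0,0,0.085],[0,0,0,0,0,0,0.085],[0,0,0,0,0,0,0.085]]'
python3 -c "
from h import *
go(660,221,72,-12.2)
d=arm.get_image('wrist'); print({k:d[k] for k in d if k!='image'}); cv2.imwrite('pics/w1.png',d['image'][:,:,::-1])"
```

```text
clock: 3.8
position: [659.3, 216.8, 152.4]
ee_rot: [-0.628, 0.778, -0.0, -0.001]
contact_force: [0.3, -0.7, -0.3]
gripper_width: 85.0
grasp_force: 0.0
clk 3.8 pos [659.3 216.8 152.4] turn z deg -0.0 then shift mm [-4.3  0.1 80.4] j6 -0.76 w 85.0 gf 0 F [ 0.3 -0.7 -0.3] tilt 0.08
{'fx': 371.64829954431775, 'fy': 371.64829954431775, 'cx': 320.2097130797565, 'cy': 236.82205941526732, 'xyz': array([644.26423026, 150.9334122 , 270.26794079]), 'rotation': array([0.10512976, 0.98503038, 0.13586669, 0.01425229])}
```

View pics/w1.png

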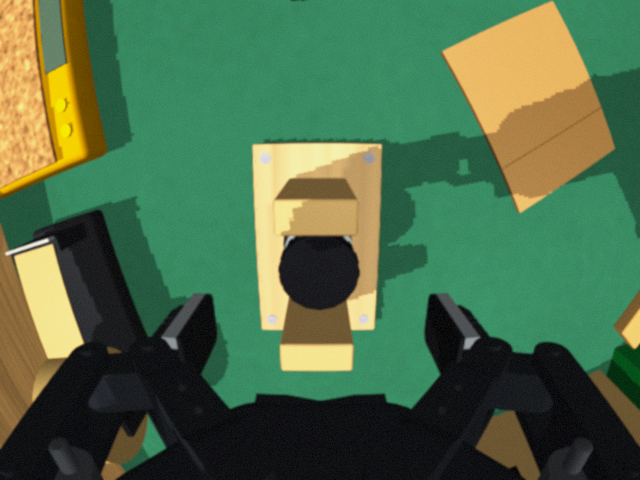

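The wrist view shows the jig square to the gripper, with screws at (265,158), (369,158), (273,319), (367,319) and the lid centred near (319,272). I'll compute these positions from this camera.

```bash
cat >> h.py <<'E'
def bpw(d,u,v,z):
    a=np.array([u-d['cx'],v-d['cy']]); r=np.hypot(*a); t=r/d['fx']; c=np.r_[a/r*np.sin(t),np.cos(t)]
    q=R.from_quat(d['rotation']).apply(c); p=np.array(d['xyz']); return p+q*(z-p[2])/q[2]
E
python3 - <<'E'
from h import *
d=arm.get_image('wrist')
P=np.array([bpw(d,u,v,12)[:2] for u,v in((265,158),(369,158),(367,319),(273,319))])
print(P.round(1).tolist(),P.mean(0).round(1),bpw(d,319,273,76).round(1))
e=P[0]-P[1]; print(np.degrees(np.arctan2(e[1],e[0])),np.linalg.norm(e),np.linalg.norm(P[1]-P[2]))
E
```

```text
[[686.5, 158.8], [615.4, 174.3], [638.8, 297.1], [711.7, 281.4]] [663.1 227.9] [662. 226.  76.]
-12.237027390789782 72.75467660913715 125.02858783824686
```

```bash
python3 - <<'E'
from h import *
k=800/1188*3.3
def f(o,i,*pts):
    P=np.array([bp('scene',(u-i*266.7)/k+o[0]-.3,v/k+o[1]-.3,12)[:2] for u,v in pts]); print(P.round(1).tolist(), 'c',P[:2].mean(0).round(1))
f((404,145),0,(27,139),(221,134),(93,202))
f((205,265),1,(297,201),(508,117),(398,265))
f((110,215),2,(567,158),(752,102),(650,209))
E
```

```text
[[614.9, 171.6], [711.5, 277.0], [685.1, 156.1]] c [663.2 224.3]
[[602.9, -212.7], [647.3, -88.9], [672.5, -195.3]] c [ 625.1 -150.8]
[[422.5, -245.4], [468.1, -134.4], [493.0, -227.4]] c [ 445.3 -189.9]
```

All three views agree within a few mm; I'll use high (663,225), middle (625,-151), low (445,-191), and the short jar at (661,223).

```bash
python3 -c "
from h import *
go(661,223,72,-12.2)"
```

```text
clk 3.9 pos [660.3 217.5 154.8] turn z deg -0.0 then shift mm [-5.3  0.8 82.8] j6 -0.76 w 85.3 gf 0 F [-0.2 -0.4  0.9] tilt 0.22
```

```bash
python3 -m pendant '[[-0.003,0,0.01,0,0,0,0.085],[-0.003,0.001,0.012,0,0,0,0.085],[0,0,0.02,0,0,0,0.085],[0,0,0.02,0,0,0,0.085],[0,0,0.019,0,0,0,0.085],[0,0,0,0,0,0,0.085],[0,0,0,0,0,0,0.085]]'
python3 -c "
from h import *
for i in range(3): go(661,223,72,-12.2); arm.get_image('wrist')"
```

```text
clock: 4.6
position: [659.5, 223.6, 71.0]
ee_rot: [-0.628, 0.778, -0.0, -0.0]
contact_force: [-0.2, 0.6, 0.9]
gripper_width: 85.1
grasp_force: 0.0
clk 4.6 pos [659.5 223.6  71. ] turn z deg -0.0 then shift mm [ 0.2 -1.6 -1. ] j6 -0.77 w 85.1 gf 0 F [-0.2  0.6  0.9] tilt 0.05
clk 4.7 pos [660.  223.8  72. ] turn z deg 0.0 then shift mm [ 0.6 -1.2  0. ] j6 -0.77 w 85.2 gf 0 F [0.1 0.8 0.3] tilt 0.08
clk 4.7 pos [660.2 223.9  72.6] turn z deg -0.0 then shift mm [ 0.7 -1.   0.6] j6 -0.77 w 85.1 gf 0 F [0.9 0.6 0.6] tilt 0.13
```

```bash
python3 -m pendant '[[0,0,0,0,0,0,0.07],[0,0,0,0,0,0,0.06],[0,0,0,0,0,0,0.054],[0,0,0,0,0,0,0.05],[0,0,0,0,0,0,0.046],[0,0,0,0,0,0,0.042],[0,0,0,0,0,0,0.04],[0,0,0,0,0,0,0.04],[0,0,0,0,0,0,0.04],[0,0,0,0,0,0,0.04]]'
```

```text
clock: 5.75
position: [660.3, 223.6, 72.0]
ee_rot: [-0.628, 0.778, -0.0, 0.001]
contact_force: [2.0, -2.1, 4.0]
gripper_width: 44.2
grasp_force: 61.0
```

```bash
python3 -m pendant '[[0,0,-0.01,0,0,0,0.04],[0,0,-0.02,0,0,0,0.04],[0,0,-0.03,0,0,0,0.04],[0,0,-0.03,0,0,0,0.04],[0,0,-0.03,0,0,0,0.04],[0,0,-0.03,0,0,0,0.04],[0,0,0,0,0,0,0.04],[0,0,0,0,0,0,0.04]]'
python3 -c "
from h import *
d=arm.get_image('wrist');a=d['image'][:,:,::-1];t=arm.get_image('scene')['image'][:,:,::-1][60:300,340:640]
cv2.imwrite('pics/w2.png',np.hstack([a[:,120:520],cv2.resize(t,(400,320))[:320] if 0 else cv2.copyMakeBorder(cv2.resize(t,(400,320)),0,160,0,0,0)]))
go(464,150,150,17)
for i in range(3): go(464,150,150,-12.2);arm.get_image('wrist')"
```

```text
clock: 6.55
position: [658.2, 223.6, 220.6]
ee_rot: [-0.628, 0.778, 0.001, -0.001]
contact_force: [-0.6, -0.5, -2.1]
gripper_width: 44.3
grasp_force: 61.3
clk 6.7 pos [657.9 223.2 218.8] turn z deg -29.2 then shift mm [ 13.3 206.5  69.9] j6 -0.77 w 44.7 gf 61 F [ 0.4 -0.4 -3. ] tilt 0.30
clk 6.7 pos [657.9 223.2 218.8] turn z deg -0.0 then shift mm [112.3 173.8  69.9] j6 -0.77 w 44.7 gf 61 F [ 0.4 -0.4 -3. ] tilt 0.30
clk 6.7 pos [658.2 223.1 218.7] turn z deg -0.0 then shift mm [112.3 174.   69.8] j6 -0.77 w 44.2 gf 61 F [ 0.5 -0.6 -2.1] tilt 0.30
clk 6.8 pos [658.4 223.2 218.9] turn z deg -0.0 then shift mm [112.4 174.3  69.9] j6 -0.77 w 44.3 gf 61 F [-0.3  0.5 -2.2] tilt 0.27
```

View pics/w2.png

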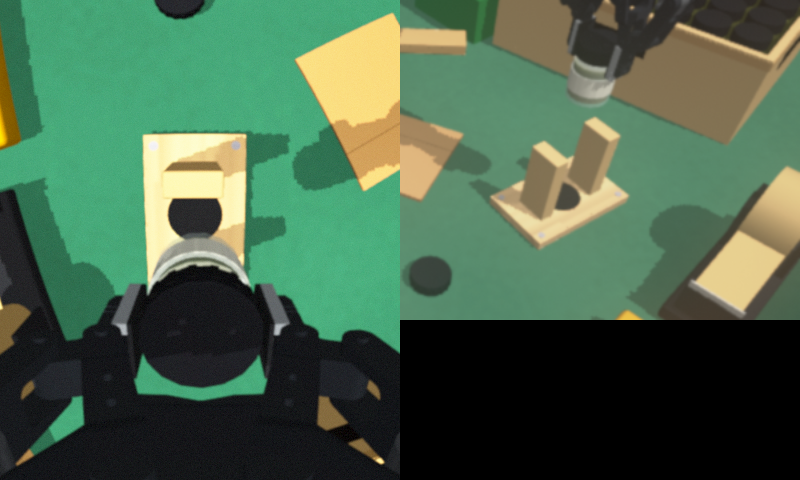

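```bash
python3 -c "
from h import *
d=arm.get_image('wrist')
print(bpw(d,320.5,323,223).round(1)); P=[bpw(d,273,146,12)[:2],bpw(d,356,146,12)[:2]];print(P)"
python3 -m pendant '[[0.019,0.029,0,0,0,0,0.04],[0.019,0.029,0,0,0,0,0.04],[0.019,0.029,0,0,0,0,0.04],[0.019,0.029,0,0,0,0,0.04],[0.019,0.029,0,0,0,0,0.04],[0.0175,0.029,0,0,0,0,0.04],[0,0,0.03,0,0,0,0.04],[0,0,0.03,0,0,0,0.04],[0,0,0.03,0,0,0,0.04],[0,0,0.02,0,0,0,0.04],[0,0,0,0,0,0,0.04],[0,0,0,0,0,0,0.04]]'
python3 -c "
from h import *
for i in range(3): go(464,150,65,-12.2);arm.get_image('wrist')"
```

```text
[656.9 219.2 223. ]
[array([685.09185563, 157.62376576]), array([614.52285514, 173.06261803])]
clock: 8.05
position: [466.0, 150.5, 111.6]
ee_rot: [-0.628, 0.778, -0.0, -0.0]
contact_force: [0.8, 0.2, -0.6]
gripper_width: 44.4
grasp_force: 61.6
clk 8.1 pos [466.  150.5 111.6] turn z deg 0.0 then shift mm [ 0.9  1.8 46.6] j6 -0.86 w 44.4 gf 62 F [ 0.8  0.2 -0.6] tilt 0.03
clk 8.1 pos [466.4 150.8 112.2] turn z deg 0.0 then shift mm [ 1.4  2.3 47.2] j6 -0.86 w 44.2 gf 62 F [ 0.5 -0.2 -0.9] tilt 0.10
clk 8.2 pos [466.5 150.9 112.6] turn z deg -0.0 then shift mm [ 1.5  2.4 47.6] j6 -0.86 w 44.6 gf 62 F [ 0.7  0.4 -1.6] tilt 0.15
```

```bash
python3 -m pendant '[[0,0,0.02,0,0,0,0.04],[0,0,0.015,0,0,0,0.04],[0,0,0.007,0,0,0,0.04],[0,0,0.002,0,0,0,0.04],[0,0,0,0,0,0,0.04],[0,0,0,0,0,0,0.04],[0,0,0,0,0,0,0.04]]'; python3 -m pendant '[[0,0,0.001,0,0,0,0.04],[0,0,0,0,0,0,0.04]]'; python3 -m pendant '[[0,0,0.001,0,0,0,0.04],[0,0,0,0,0,0,0.04]]'; python3 -m pendant '[[0,0,0.001,0,0,0,0.04],[0,0,0,0,0,0,0.04]]'
```

```text
clock: 8.9
position: [466.0, 150.7, 68.0]
ee_rot: [-0.628, 0.778, -0.0, 0.001]
contact_force: [-0.3, -0.1, -1.4]
gripper_width: 44.3
grasp_force: 61.6
clock: 9.1
position: [465.6, 150.3, 66.5]
ee_rot: [-0.628, 0.778, -0.0, 0.0]
contact_force: [0.2, 1.4, -1.3]
gripper_width: 44.4
grasp_force: 61.6
clock: 9.3
position: [465.5, 150.3, 65.2]
ee_rot: [-0.628, 0.778, 0.0, -0.0]
contact_force: [0.1, 0.2, -1.2]
gripper_width: 44.3
grasp_force: 61.6
clock: 9.5
position: [465.7, 150.4, 65.0]
ee_rot: [-0.628, 0.778, -0.0, -0.0]
contact_force: [-1.5, 0.2, 4.7]
gripper_width: 44.7
grasp_force: 62.0
```

Contact is at 65, as predicted. Next I'll release and rise.

```bash
python3 -m pendant '[[0,0,0,0,0,0,0.048],[0,0,0,0,0,0,0.055],[0,0,0,0,0,0,0.065],[0,0,0,0,0,0,0.08],[0,0,0,0,0,0,0.085],[0,0,0,0,0,0,0.085],[0,0,0,0,0,0,0.085],[0,0,-0.02,0,0,0,0.085],[0,0,-0.03,0,0,0,0.085],[0,0,-0.04,0,0,0,0.085],[0,0,-0.04,0,0,0,0.085],[0,0,-0.04,0,0,0,0.085]]'
python3 -c "
from h import *
go(623.5,-151.8,240,13.4)
d=arm.get_image('top')['image'][:,:,::-1];cv2.imwrite('pics/t2.png',cv2.resize(d[130:370,130:490],(720,480),interpolation=cv2.INTER_CUBIC))"
```

```text
clock: 10.7
position: [465.2, 150.1, 236.0]
ee_rot: [-0.628, 0.778, 0.0, -0.0]
contact_force: [0.8, 0.1, -0.4]
gripper_width: 85.2
grasp_force: 0.0
clk 10.7 pos [465.2 150.1 236. ] turn z deg -25.6 then shift mm [330.4 -84.   -4.1] j6 -0.86 w 85.2 gf 0 F [ 0.8  0.1 -0.4] tilt 0.01
```

View pics/t2.png

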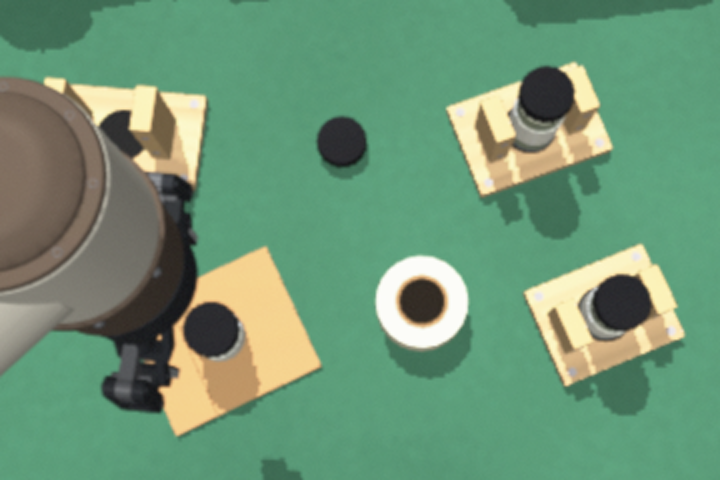

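The short jar stands on the sheet, lid at full-frame (236,295). Next is the tall jar.

```bash
python3 -m pendant '[[0,0,0,0,0,-6.4,0.085],[0,0,0,0,0,-6.4,0.085],[0,0,0,0,0,-6.4,0.085],[0,0,0,0,0,-6.4,0.085]]'; python3 -m pendant '[[0.033,-0.0084,0,0,0,0,0.085],[0.033,-0.0084,0,0,0,0,0.085],[0.033,-0.0084,0,0,0,0,0.085],[0.033,-0.0084,0,0,0,0,0.085],[0.033,-0.0084,0,0,0,0,0.085],[0.033,-0.0084,0,0,0,0,0.085],[0.033,-0.0084,0,0,0,0,0.085],[0.033,-0.0084,0,0,0,0,0.085],[0.033,-0.0084,0,0,0,0,0.085],[0.033,-0.0084,0,0,0,0,0.085],[0,0,0,0,0,0,0.085],[0,0,0,0,0,0,0.085]]'
python3 -c "
from h import *
print(bp('top',235.75,294.75,69))
for i in range(2):
  go(623.5,-151.8,112,13.4);d=arm.get_image('wrist')
cv2.imwrite('pics/w3.png',d['image'][:,:,::-1])
np.save('w3.npy',{k:d[k] for k in d if k!='image'})"
```

```text
clock: 11.15
position: [465.4, 150.3, 234.1]
ee_rot: [0.786, -0.618, -0.0, 0.0]
contact_force: [0.4, -0.2, 0.0]
gripper_width: 84.7
grasp_force: 0.0
clock: 12.35
position: [623.3, -151.8, 233.2]
ee_rot: [0.784, -0.621, -0.001, 0.0]
contact_force: [0.4, 0.5, 0.3]
gripper_width: 85.0
grasp_force: 0.0
[465.06803876 147.01831045  69.        ]
clk 12.3 pos [ 623.3 -151.8  233.2] turn z deg -0.1 then shift mm [ 1.000e-01 -3.000e-01  1.212e+02] j6 0.22 w 85.0 gf 0 F [0.4 0.5 0.3] tilt 0.09
clk 12.4 pos [ 623.2 -151.1  233.6] turn z deg -0.0 then shift mm [  0.9  -0.3 121.6] j6 0.22 w 84.6 gf 0 F [-0.1  0.6 -0. ] tilt 0.08
```

View pics/w3.png

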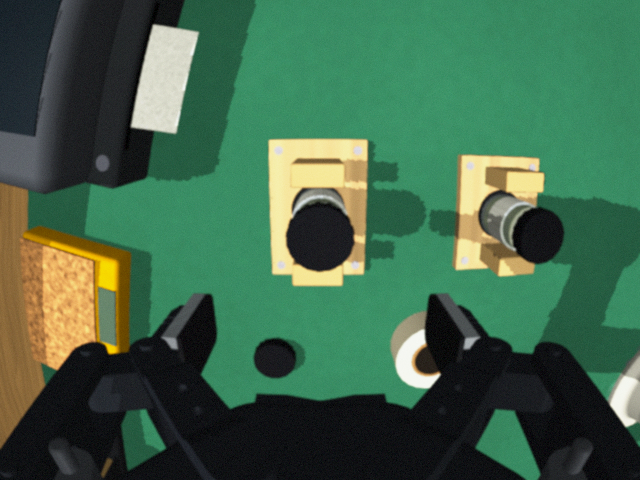

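Screws show at (278,149), (358,149), (281,266), (353,266), with the tall lid centred near (320,236). The gripper is aligned with the jig.

```bash
python3 - <<'E'
from h import *
d=np.load('w3.npy',allow_pickle=True).item()
P=np.array([bpw(d,u,v,12)[:2] for u,v in((278,149),(358,149),(353,266),(281,266))])
print(P.mean(0).round(1),bpw(d,320,237,116).round(1),np.linalg.norm(P[0]-P[1]),np.linalg.norm(P[1]-P[2]))
e=P[0]-P[1];print(np.degrees(np.arctan2(e[1],e[0])))
Q=np.array([bpw(d,u,v,12)[:2] for u,v in((473,166),(532,167),(465,261))])
print('low',Q[1:].mean(0))
E
```

```text
[ 624.8 -148.8] [ 623.2 -151.9  116. ] 72.70779269478157 112.5450927811292
13.33543283090862
low [ 444.49369683 -189.07412144]
```

```bash
python3 -m pendant '[[0,0,0.03,0,0,0,0.085],[0,0,0.03,0,0,0,0.085],[0,0,0.025,0,0,0,0.085],[0,0,0.02,0,0,0,0.085],[0,0,0.016,0,0,0,0.085],[0,0,0,0,0,0,0.085],[0,0,0,0,0,0,0.085],[0,0,0,0,0,0,0.085]]'
python3 -c "
from h import *
go(623.2,-151.9,112,13.4)"
python3 -m pendant '[[0,0,0,0,0,0,0.07],[0,0,0,0,0,0,0.06],[0,0,0,0,0,0,0.054],[0,0,0,0,0,0,0.05],[0,0,0,0,0,0,0.046],[0,0,0,0,0,0,0.042],[0,0,0,0,0,0,0.04],[0,0,0,0,0,0,0.04],[0,0,0,0,0,0,0.04],[0,0,0,0,0,0,0.04]]'
```

```text
clock: 13.25
position: [624.5, -150.8, 114.9]
ee_rot: [0.785, -0.62, 0.001, -0.001]
contact_force: [0.4, -0.3, 0.3]
gripper_width: 84.7
grasp_force: 0.0
clk 13.2 pos [ 624.5 -150.8  114.9] turn z deg 0.0 then shift mm [0.8 1.5 2.9] j6 0.22 w 84.7 gf 0 F [ 0.4 -0.3  0.3] tilt 0.16
clock: 14.25
position: [623.8, -151.4, 113.8]
ee_rot: [0.785, -0.62, 0.0, -0.0]
contact_force: [-0.1, -0.8, 4.6]
gripper_width: 44.1
grasp_force: 61.5
```

```bash
python3 -m pendant '[[0,0,-0.01,0,0,0,0.04],[0,0,-0.02,0,0,0,0.04],[0,0,-0.03,0,0,0,0.04],[0,0,-0.03,0,0,0,0.04],[0,0,-0.03,0,0,0,0.04],[0,0,-0.03,0,0,0,0.04],[0,0,0,0,0,0,0.04],[0,0,0,0,0,0,0.04]]'
python3 -c "
from h import *
d=arm.get_image('wrist');cv2.imwrite('pics/w4.png',d['image'][:,:,::-1][:,120:520]); np.save('w4.npy',{k:d[k] for k in d if k!='image'})
go(663,224.7,262,-12.2)"
```

```text
clock: 15.05
position: [623.3, -150.8, 263.0]
ee_rot: [0.785, -0.62, -0.0, -0.001]
contact_force: [-0.9, 0.1, -1.8]
gripper_width: 44.0
grasp_force: 61.5
clk 15.1 pos [ 622.8 -150.8  261.7] turn z deg 25.6 then shift mm [-3.755e+02  4.000e+01  1.000e-01] j6 0.22 w 44.2 gf 61 F [ 0.5 -0.9 -2. ] tilt 0.17
```

View pics/w4.png

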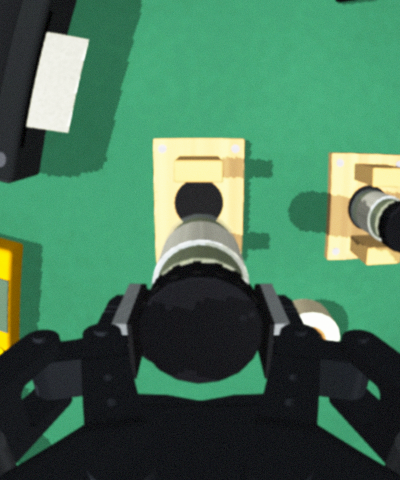

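```bash
python3 -m pendant '[[0,0,0,0,0,6.4,0.04],[0,0,0,0,0,6.4,0.04],[0,0,0,0,0,6.4,0.04],[0,0,0,0,0,6.4,0.04]]'; python3 -m pendant '[[-0.03,0.0032,0,0,0,0,0.04],[-0.035,0.0037,0,0,0,0,0.04],[-0.035,0.0037,0,0,0,0,0.04],[-0.035,0.0037,0,0,0,0,0.04],[-0.035,0.0037,0,0,0,0,0.04],[-0.035,0.0037,0,0,0,0,0.04],[-0.035,0.0037,0,0,0,0,0.04],[-0.035,0.0037,0,0,0,0,0.04],[-0.035,0.0037,0,0,0,0,0.04],[-0.035,0.0037,0,0,0,0,0.04],[-0.03,0.0035,0,0,0,0,0.04],[0,0,0,0,0,0,0.04]]'
python3 -m pendant '[[0,0,0,0,0,0,0.04],[0,0,0,0,0,0,0.04]]'
python3 -c "
from h import *
d=arm.get_image('wrist');t=arm.get_image('scene')['image'][:,:,::-1][60:300,400:600]
cv2.imwrite('pics/w5.png',np.hstack([d['image'][:,:,::-1][:,120:520],cv2.resize(t,(400,480),interpolation=cv2.INTER_CUBIC)])); np.save('w5.npy',{k:d[k] for k in d if k!='image'})
for i in range(2): go(663,225.5,230,-12.2);arm.get_image('wrist')"
```

```text
clock: 15.5
position: [622.7, -151.0, 260.6]
ee_rot: [-0.626, 0.78, 0.002, -0.002]
contact_force: [0.0, -0.3, -1.5]
gripper_width: 44.6
grasp_force: 61.5
clock: 16.7
position: [663.1, 227.5, 259.5]
ee_rot: [-0.629, 0.777, 0.001, -0.002]
contact_force: [-0.4, 0.4, -2.8]
gripper_width: 44.5
grasp_force: 61.5
clock: 16.9
position: [663.5, 222.9, 261.8]
ee_rot: [-0.628, 0.779, 0.0, -0.001]
contact_force: [-0.2, -0.8, -2.2]
gripper_width: 43.7
grasp_force: 61.5
clk 17.0 pos [663.8 222.5 262.8] turn z deg -0.1 then shift mm [-2.7  1.4 32.8] j6 -0.77 w 44.6 gf 61 F [-0.7  0.3 -1.7] tilt 0.07
clk 17.1 pos [663.9 222.6 263.1] turn z deg -0.1 then shift mm [-2.7  1.5 33.1] j6 -0.77 w 44.1 gf 61 F [ 0.4  0.4 -1.2] tilt 0.03
```

View pics/w5.png

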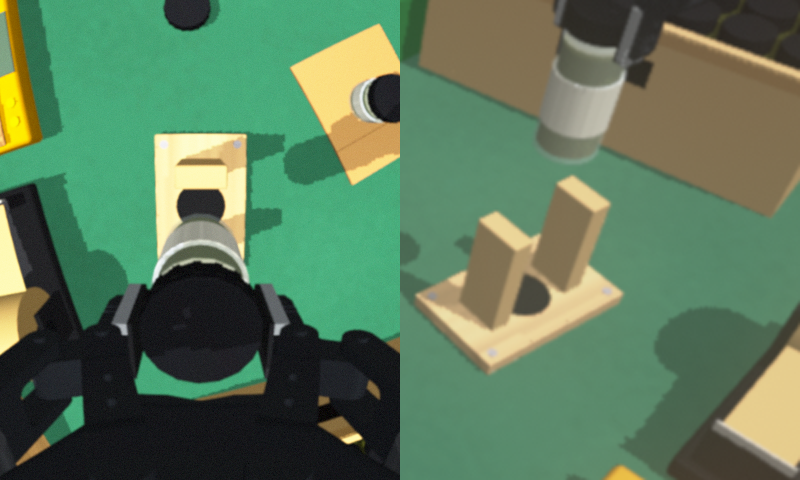

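The tall jar hangs vertically over the jig, with the pad visible between the cheeks. I'll check the centring with the wrist camera, which saw the same view over the middle jig.

```bash
python3 - <<'E'
from h import *
for f,sc,yaw,L in(('w4',[(151,148.5),(236,148.5)],13.4,55),('w5',[(164,146),(237,146)],-12.2,62)):
    d=np.load(f+'.npy',allow_pickle=True).item()
    P=np.array([bpw(d,120+u,v,12)[:2] for u,v in sc]); y=np.radians(yaw); s=1 if P.mean(0)[1]<(0 if yaw>0 else 225) and f=='w5' else 1
    tx=np.array([np.sin(y),-np.cos(y)])  # tool x (towards -y)
    c=P.mean(0)-tx*L
    print(f,np.linalg.norm(P[0]-P[1]).round(1),'jig',c.round(1),'lid',bpw(d,320.5,319,264+2)[:2].round(1), 'cam',d['xyz'].round(1))
E
```

```text
w4 84.0 jig [ 629.3 -147.9] lid [ 624.2 -156. ] cam [ 638.8 -216.7  380.7]
w5 71.8 jig [662.9 228.1] lid [661.3 217.1] cam [648.7 157.  379.7]
```

```bash
python3 -m pendant '[[-0.0027,0.0012,0.01,0,0,0,0.04],[0,0,0.025,0,0,0,0.04],[0,0,0.02,0,0,0,0.04],[0,0,0,0,0,0,0.04],[0,0,0,0,0,0,0.04]]'; python3 -c "
from h import *
for i in range(3): go(663,225.5,113.8,-12.2);arm.get_image('wrist')"
```

```text
clock: 17.6
position: [663.5, 226.4, 208.1]
ee_rot: [-0.628, 0.778, -0.0, -0.0]
contact_force: [-0.0, -0.6, -2.2]
gripper_width: 44.3
grasp_force: 61.5
clk 17.6 pos [663.5 226.4 208.1] turn z deg -0.0 then shift mm [ 0.9  0.3 94.3] j6 -0.77 w 44.3 gf 62 F [-0.  -0.6 -2.2] tilt 0.05
clk 17.6 pos [664.  226.7 209.4] turn z deg -0.0 then shift mm [ 1.4  0.9 95.6] j6 -0.77 w 44.6 gf 62 F [ 0.5  0.4 -1.4] tilt 0.11
clk 17.7 pos [664.1 226.8 209.9] turn z deg -0.0 then shift mm [ 1.7  1.1 96.1] j6 -0.77 w 44.4 gf 62 F [ 0.2  0.5 -1.6] tilt 0.16
```

```bash
python3 -m pendant '[[0.001,0.001,0.02,0,0,0,0.04],[0,0,0.025,0,0,0,0.04],[0,0,0.02,0,0,0,0.04],[0,0,0.015,0,0,0,0.04],[0,0,0.008,0,0,0,0.04],[0,0,0.003,0,0,0,0.04],[0,0,0.001,0,0,0,0.04],[0,0,0,0,0,0,0.04],[0,0,0,0,0,0,0.04]]'; python3 -m pendant '[[0,0,0.001,0,0,0,0.04],[0,0,0,0,0,0,0.04]]'; python3 -m pendant '[[0,0,0.001,0,0,0,0.04],[0,0,0,0,0,0,0.04]]'
```

```text
clock: 18.65
position: [662.7, 226.1, 117.4]
ee_rot: [-0.628, 0.778, -0.0, 0.001]
contact_force: [0.2, -0.0, -2.2]
gripper_width: 44.4
grasp_force: 61.6
clock: 18.85
position: [662.2, 225.9, 115.6]
ee_rot: [-0.628, 0.778, -0.0, 0.0]
contact_force: [-0.7, -1.1, -3.0]
gripper_width: 44.5
grasp_force: 61.6
clock: 19.05
position: [662.1, 225.8, 114.2]
ee_rot: [-0.628, 0.778, 0.0, -0.0]
contact_force: [0.1, 0.5, -2.0]
gripper_width: 43.8
grasp_force: 61.6
```

```bash
python3 -m pendant '[[0,0,0.001,0,0,0,0.04],[0,0,0,0,0,0,0.04]]';python3 -m pendant '[[0,0,0.0005,0,0,0,0.04],[0,0,0,0,0,0,0.04],[0,0,0,0,0,0,0.04]]'
```

```text
clock: 19.25
position: [662.3, 225.9, 113.8]
ee_rot: [-0.628, 0.778, -0.0, 0.0]
contact_force: [0.3, 0.2, 1.4]
gripper_width: 44.2
grasp_force: 62.0
clock: 19.55
position: [662.3, 225.9, 113.8]
ee_rot: [-0.628, 0.778, -0.0, 0.0]
contact_force: [-2.4, -0.1, 4.7]
gripper_width: 44.4
grasp_force: 62.2
```

Contact was made at the expected height. I'll release, rise and head for the medium jar.

```bash
python3 -m pendant '[[0,0,0,0,0,0,0.048],[0,0,0,0,0,0,0.055],[0,0,0,0,0,0,0.065],[0,0,0,0,0,0,0.08],[0,0,0,0,0,0,0.085],[0,0,0,0,0,0,0.085],[0,0,0,0,0,0,0.085],[0,0,-0.02,0,0,0,0.085],[0,0,-0.03,0,0,0,0.085],[0,0,-0.035,0,0,0,0.085],[0,0,-0.035,0,0,0,0.085],[0,0,0,0,0,0,0.085]]'
python3 -c "
from h import *
go(445.5,-189.5,230,15.3)"
```

```text
clock: 20.75
position: [664.8, 226.7, 240.0]
ee_rot: [-0.628, 0.778, -0.002, 0.006]
contact_force: [-0.7, -0.4, 0.8]
gripper_width: 85.1
grasp_force: 0.0
clk 20.8 pos [664.8 226.7 240. ] turn z deg -27.5 then shift mm [343.6 321.4   5.5] j6 -0.77 w 85.1 gf 0 F [-0.7 -0.4  0.8] tilt 0.72
```

```bash
python3 -m pendant '[[0,0,0,0,0,-6.88,0.085],[0,0,0,0,0,-6.88,0.085],[0,0,0,0,0,-6.88,0.085],[0,0,0,0,0,-6.88,0.085]]'; python3 -m pendant '[[0.0286,0.0268,0,0,0,0,0.085],[0.0286,0.0268,0,0,0,0,0.085],[0.0286,0.0268,0,0,0,0,0.085],[0.0286,0.0268,0,0,0,0,0.085],[0.0286,0.0268,0,0,0,0,0.085],[0.0286,0.0268,0,0,0,0,0.085],[0.0286,0.0268,0,0,0,0,0.085],[0.0286,0.0268,0,0,0,0,0.085],[0.0286,0.0268,0,0,0,0,0.085],[0.0286,0.0268,0,0,0,0,0.085],[0.0286,0.0268,0,0,0,0,0.085],[0.0286,0.0268,0,0,0,0,0.085]]'; python3 -m pendant '[[0,0,0,0,0,0,0.085],[0,0,0,0,0,0,0.085],[0,0,0,0,0,0,0.085]]'
python3 -c "
from h import *
d=arm.get_image('top')['image'][:,:,::-1];s=arm.get_image('scene')['image'][:,:,::-1]
cv2.imwrite('pics/t3.png',np.vstack([np.hstack([cv2.resize(d[160:235,142:242],(400,300)),cv2.resize(s[130:235,404:544],(400,300))])]))
w=arm.get_image('wrist'); cv2.imwrite('pics/w6.png',w['image'][:,:,::-1]);np.save('w6.npy',{k:w[k] for k in w if k!='image'})
go(445.5,-189.5,92,15.3)"
```

```text
clock: 21.15
position: [662.0, 225.8, 232.4]
ee_rot: [0.796, -0.605, -0.0, 0.0]
contact_force: [1.0, 0.4, 0.1]
gripper_width: 84.9
grasp_force: 0.0
clock: 22.35
position: [441.4, -191.2, 232.9]
ee_rot: [0.795, -0.607, 0.0, -0.0]
contact_force: [1.3, 0.7, 0.3]
gripper_width: 85.4
grasp_force: 0.0
clock: 22.65
position: [442.9, -189.6, 232.8]
ee_rot: [0.795, -0.607, 0.0, -0.0]
contact_force: [0.5, -0.4, -0.3]
gripper_width: 85.2
grasp_force: 0.0
clk 22.8 pos [ 443.  -189.2  232.7] turn z deg 0.1 then shift mm [  0.9  -2.3 140.7] j6 0.33 w 85.3 gf 0 F [-0.8 -0.5 -0. ] tilt 0.00
```

View pics/t3.png

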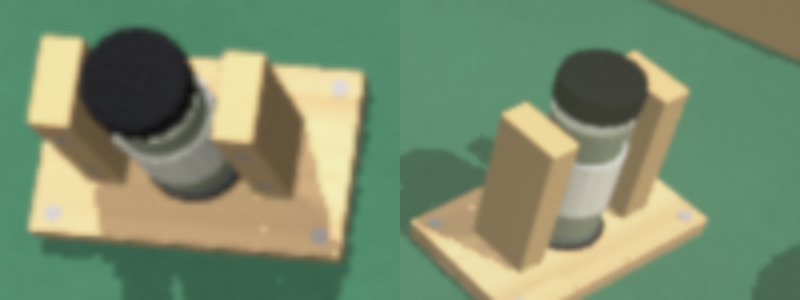

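View pics/w6.png

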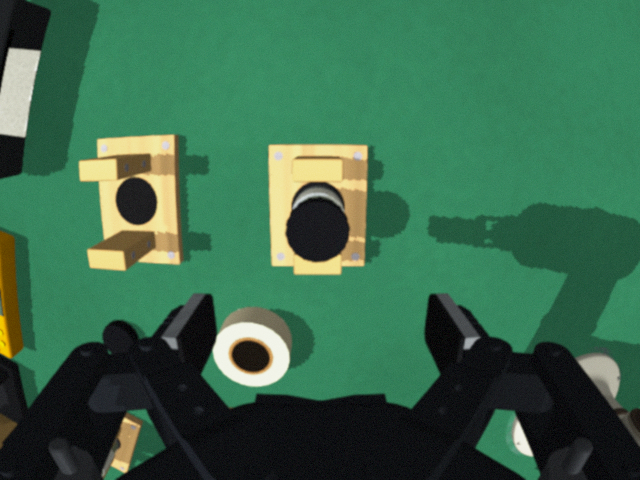

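The tall jar stands upright between the high cheeks. In the wrist view, the medium lid is at (318,229) and the empty middle pad at (136,201). I'll compute their positions.

```bash
python3 - <<'E'
from h import *
print('tall',bp('top',136/4+142-.375,82/4+160-.375,116).round(1))
d=np.load('w6.npy',allow_pickle=True).item()
print('med',bpw(d,318,229.5,96).round(1),'padmid',bpw(d,136,201,12).round(1),'low',np.mean([bpw(d,*p,12) for p in((278,156),(358,156),(279,257),(354,257))],0).round(1))
go(445.3,-190,92,15.3)
E
```

```text
tall [659.8 222.8 116. ]
med [ 444.7 -189.8   96. ] padmid [ 624. -149.   12.] low [ 445.6 -188.4   12. ]
clk 22.8 pos [ 443.  -189.2  232.7] turn z deg 0.1 then shift mm [  1.3  -2.  140.7] j6 0.33 w 85.3 gf 0 F [-0.8 -0.5 -0. ] tilt 0.00
```

```bash
python3 -m pendant '[[0.0007,-0.002,0.02,0,0,0,0.085],[0,0,0.03,0,0,0,0.085],[0,0,0.03,0,0,0,0.085],[0,0,0.025,0,0,0,0.085],[0,0,0.02,0,0,0,0.085],[0,0,0.015,0,0,0,0.085],[0,0,0,0,0,0,0.085],[0,0,0,0,0,0,0.085],[0,0,0,0,0,0,0.085]]'
python3 -c "
from h import *
go(445.2,-189.3,92,15.3)"
python3 -m pendant '[[0,0,0,0,0,0,0.07],[0,0,0,0,0,0,0.06],[0,0,0,0,0,0,0.054],[0,0,0,0,0,0,0.05],[0,0,0,0,0,0,0.046],[0,0,0,0,0,0,0.042],[0,0,0,0,0,0,0.04],[0,0,0,0,0,0,0.04],[0,0,0,0,0,0,0.04],[0,0,0,0,0,0,0.04]]'
python3 -m pendant '[[0,0,-0.01,0,0,0,0.04],[0,0,-0.02,0,0,0,0.04],[0,0,-0.03,0,0,0,0.04],[0,0,-0.03,0,0,0,0.04],[0,0,-0.03,0,0,0,0.04],[0,0,-0.03,0,0,0,0.04],[0,0,0,0,0,0,0.04],[0,0,0,0,0,0,0.04],[0,0,0,0,0,0,0.04]]'
python3 -c "
from h import *
go(624.8,-151,240,13.4)"
```

```text
clock: 23.7
position: [445.6, -190.0, 93.8]
ee_rot: [0.795, -0.606, 0.001, -0.0]
contact_force: [0.0, 0.5, -0.6]
gripper_width: 85.4
grasp_force: 0.0
clk 23.7 pos [ 445.6 -190.    93.8] turn z deg 0.0 then shift mm [-0.8  0.2  1.8] j6 0.33 w 85.4 gf 0 F [ 0.   0.5 -0.6] tilt 0.12
clock: 24.7
position: [445.1, -190.3, 93.4]
ee_rot: [0.795, -0.607, 0.001, -0.0]
contact_force: [-0.7, 1.5, 5.5]
gripper_width: 44.5
grasp_force: 60.6
clock: 25.6
position: [443.4, -189.9, 241.4]
ee_rot: [0.795, -0.607, -0.002, 0.001]
contact_force: [0.3, 0.4, -2.2]
gripper_width: 44.3
grasp_force: 61.5
clk 25.6 pos [ 443.4 -189.9  241.4] turn z deg 1.9 then shift mm [   4.2 -185.5    0.8] j6 0.33 w 44.3 gf 62 F [ 0.3  0.4 -2.2] tilt 0.19
```

```bash
python3 -m pendant '[[0,-0.02,0,0,0,1,0.04],[0.001,-0.035,0,0,0,0.9,0.04],[0.001,-0.035,0,0,0,0,0.04],[0.001,-0.035,0,0,0,0,0.04],[0.001,-0.035,0,0,0,0,0.04],[0,-0.025,0,0,0,0,0.04],[0,0,0,0,0,0,0.04],[0,0,0,0,0,0,0.04],[0,0,0,0,0,0,0.04],[0,0,0.03,0,0,0,0.04],[0,0,0,0,0,0,0.04],[0,0,0,0,0,0,0.04]]'
python3 -c "
from h import *
for i in range(3): go(624.8,-151.3,93.4,13.4);arm.get_image('wrist')"
```

```text
clock: 26.8
position: [624.4, -150.4, 212.8]
ee_rot: [0.785, -0.62, -0.001, 0.001]
contact_force: [0.5, 0.0, -0.9]
gripper_width: 44.3
grasp_force: 61.7
clk 26.8 pos [ 624.4 -150.4  212.8] turn z deg -0.0 then shift mm [  0.9  -0.4 119.4] j6 0.22 w 44.3 gf 62 F [ 0.5  0.  -0.9] tilt 0.10
clk 26.9 pos [ 625.2 -150.4  213.9] turn z deg -0.0 then shift mm [  0.6   0.6 120.5] j6 0.22 w 44.2 gf 62 F [ 0.4  0.  -0.6] tilt 0.06
clk 26.9 pos [ 625.5 -150.4  214.4] turn z deg -0.0 then shift mm [  0.6   1.2 121. ] j6 0.22 w 44.4 gf 62 F [ 0.1 -0.6 -1.4] tilt 0.13
```

```bash
python3 -m pendant '[[0.0005,0.0005,0.02,0,0,0,0.04],[0,0,0.03,0,0,0,0.04],[0,0,0.025,0,0,0,0.04],[0,0,0.02,0,0,0,0.04],[0,0,0.012,0,0,0,0.04],[0,0,0.006,0,0,0,0.04],[0,0,0.003,0,0,0,0.04],[0,0,0.001,0,0,0,0.04],[0,0,0,0,0,0,0.04],[0,0,0,0,0,0,0.04]]'; python3 -m pendant '[[0,0,0.001,0,0,0,0.04],[0,0,0,0,0,0,0.04]]'; python3 -m pendant '[[0,0,0.001,0,0,0,0.04],[0,0,0,0,0,0,0.04]]'
```

```text
clock: 27.95
position: [625.3, -150.7, 96.7]
ee_rot: [0.785, -0.62, 0.001, -0.0]
contact_force: [-0.1, -0.7, -2.1]
gripper_width: 44.2
grasp_force: 61.7
clock: 28.15
position: [624.9, -150.6, 95.0]
ee_rot: [0.785, -0.62, 0.0, -0.0]
contact_force: [0.0, -0.4, -1.0]
gripper_width: 44.9
grasp_force: 61.7
clock: 28.35
position: [624.7, -150.6, 93.7]
ee_rot: [0.785, -0.62, -0.0, 0.0]
contact_force: [-0.0, 0.2, -2.5]
gripper_width: 44.1
grasp_force: 61.7
```

```bash
python3 -m pendant '[[0,0,0.001,0,0,0,0.04],[0,0,0,0,0,0,0.04]]';python3 -m pendant '[[0,0,0.0005,0,0,0,0.04],[0,0,0,0,0,0,0.04],[0,0,0,0,0,0,0.04]]'
```

```text
clock: 28.55
position: [625.0, -150.7, 93.5]
ee_rot: [0.785, -0.62, 0.0, 0.0]
contact_force: [-1.4, 0.4, 2.4]
gripper_width: 44.3
grasp_force: 62.3
clock: 28.85
position: [625.0, -150.8, 93.4]
ee_rot: [0.785, -0.62, 0.0, 0.0]
contact_force: [-2.8, 0.6, 5.4]
gripper_width: 43.9
grasp_force: 62.4
```

```bash
python3 -m pendant '[[0,0,0,0,0,0,0.048],[0,0,0,0,0,0,0.055],[0,0,0,0,0,0,0.065],[0,0,0,0,0,0,0.08],[0,0,0,0,0,0,0.085],[0,0,0,0,0,0,0.085],[0,0,0,0,0,0,0.085],[0,0,-0.02,0,0,0,0.085],[0,0,-0.03,0,0,0,0.085],[0,0,-0.04,0,0,0,0.085],[0,0,0,0,0,0,0.085],[0,0,0,0,0,0,0.085]]'
python3 -c "
from h import *
go(465.5,148,180,15.3)"
```

```text
clock: 30.05
position: [625.3, -150.6, 183.7]
ee_rot: [0.785, -0.62, 0.001, -0.001]
contact_force: [-0.3, -0.1, -0.6]
gripper_width: 84.7
grasp_force: 0.0
clk 30.1 pos [ 625.3 -150.6  183.7] turn z deg -1.9 then shift mm [-330.1   75.3    3.3] j6 0.22 w 84.7 gf 0 F [-0.3 -0.1 -0.6] tilt 0.17
```

```bash
python3 -m pendant '[[0,0,0,0,0,-1.9,0.085],[-0.033,0.0075,0,0,0,0,0.085],[-0.033,0.0075,0,0,0,0,0.085],[-0.033,0.0075,0,0,0,0,0.085],[-0.033,0.0075,0,0,0,0,0.085],[-0.033,0.0075,0,0,0,0,0.085],[-0.033,0.0075,0,0,0,0,0.085],[-0.033,0.0075,0,0,0,0,0.085],[-0.033,0.0075,0,0,0,0,0.085],[-0.033,0.0075,0,0,0,0,0.085],[-0.033,0.0075,0,0,0,0,0.085],[0,0,0,0,0,0,0.085]]'; python3 -m pendant '[[0,0,0,0,0,0,0.085],[0,0,0,0,0,0,0.085]]'
python3 -c "
from h import *
d=arm.get_image('top')['image'][:,:,::-1];s=arm.get_image('scene')['image'][:,:,::-1]
w=arm.get_image('wrist'); np.save('w7.npy',{k:w[k] for k in w if k!='image'})
cv2.imwrite('pics/w7.png',np.hstack([w['image'][:,120:520,::-1],np.vstack([cv2.resize(d[155:230,346:446],(320,240)),cv2.resize(s[255:370,190:343],(320,240))])]))
go(465.5,148,65,15.3)"
```

```text
clock: 31.25
position: [463.5, 149.9, 181.2]
ee_rot: [0.796, -0.605, -0.001, 0.001]
contact_force: [1.1, -0.5, 0.7]
gripper_width: 84.7
grasp_force: 0.0
clock: 31.45
position: [465.3, 147.3, 181.6]
ee_rot: [0.795, -0.607, -0.0, 0.001]
contact_force: [-0.3, 1.0, -0.1]
gripper_width: 84.6
grasp_force: 0.0
clk 31.6 pos [465.7 147.  181.9] turn z deg -0.1 then shift mm [ -1.   -0.2 116.9] j6 -0.37 w 84.9 gf 0 F [-0.2 -0.4 -0.5] tilt 0.04
```

View pics/w7.png

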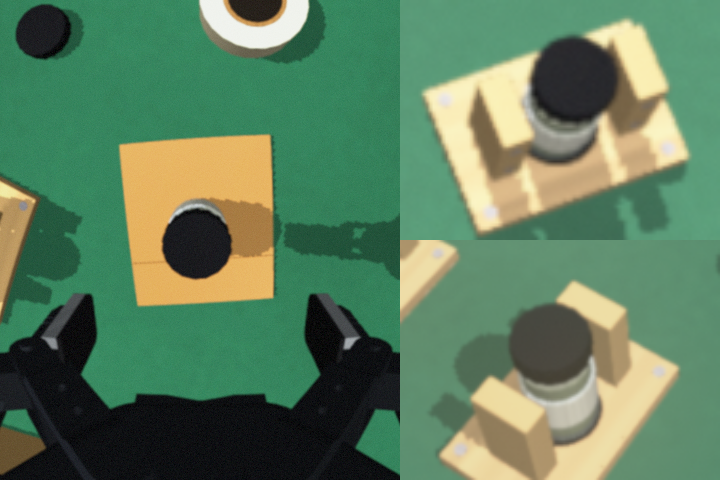

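The medium jar stands upright in the middle jig, with its lid at top pixel (400,179). In the wrist view, the short lid is centred near (317,243).

```bash
python3 - <<'E'
from h import *
d=np.load('w7.npy',allow_pickle=True).item()
print('med',bp('top',174/3.2+346-.35,78/3.2+155-.35,96).round(1),'short',bpw(d,317,243.5,69).round(1))
E
python3 -m pendant '[[-0.0005,0,0.02,0,0,0,0.085],[0,0,0.03,0,0,0,0.085],[0,0,0.03,0,0,0,0.085],[0,0,0.02,0,0,0,0.085],[0,0,0,0,0,0,0.085],[0,0,0,0,0,0,0.085]]'
python3 -c "
from h import *
go(465.5,148,65,15.3)"
```

```text
med [ 623.5 -149.6   96. ] short [466.8 149.6  69. ]
clock: 32.2
position: [465.9, 148.1, 82.5]
ee_rot: [0.795, -0.607, 0.0, 0.0]
contact_force: [0.5, 0.8, -0.3]
gripper_width: 85.3
grasp_force: 0.0
clk 32.2 pos [465.9 148.1  82.5] turn z deg -0.0 then shift mm [-0.   0.4 17.5] j6 -0.37 w 85.3 gf 0 F [ 0.5  0.8 -0.3] tilt 0.02
```

```bash
python3 -m pendant '[[0,0,0.01,0,0,0,0.085],[0,0,0.0075,0,0,0,0.085],[0,0,0,0,0,0,0.085],[0,0,0,0,0,0,0.085]]'
python3 -m pendant '[[0,0,0,0,0,0,0.07],[0,0,0,0,0,0,0.06],[0,0,0,0,0,0,0.054],[0,0,0,0,0,0,0.05],[0,0,0,0,0,0,0.046],[0,0,0,0,0,0,0.042],[0,0,0,0,0,0,0.04],[0,0,0,0,0,0,0.04],[0,0,0,0,0,0,0.04],[0,0,0,0,0,0,0.04]]'
python3 -m pendant '[[0,0,-0.01,0,0,0,0.04],[0,0,-0.02,0,0,0,0.04],[0,0,-0.03,0,0,0,0.04],[0,0,-0.03,0,0,0,0.04],[0,0,-0.03,0,0,0,0.04],[0,0,-0.03,0,0,0,0.04],[0,0,0,0,0,0,0.04],[0,0,0,0,0,0,0.04],[0,0,0,0,0,0,0.04]]'
python3 -c "
from h import *
for i in range(2): go(445.4,-191,213,15.3); arm.get_image('wrist')"
```

```text
clock: 32.6
position: [465.4, 148.4, 64.9]
ee_rot: [0.795, -0.607, 0.0, -0.0]
contact_force: [0.3, -0.1, 0.2]
gripper_width: 85.1
grasp_force: 0.0
clock: 33.6
position: [466.2, 148.9, 65.5]
ee_rot: [0.795, -0.607, 0.001, -0.001]
contact_force: [2.2, 0.5, 5.5]
gripper_width: 44.0
grasp_force: 60.6
clock: 34.5
position: [463.9, 147.6, 213.3]
ee_rot: [0.795, -0.607, -0.001, 0.002]
contact_force: [-0.3, -0.3, -2.4]
gripper_width: 44.4
grasp_force: 61.5
clk 34.5 pos [463.9 147.6 213.3] turn z deg -0.0 then shift mm [321.7 107.2   0.9] j6 -0.38 w 44.4 gf 61 F [-0.3 -0.3 -2.4] tilt 0.23
clk 34.5 pos [464.1 147.7 213.2] turn z deg -0.0 then shift mm [321.8 107.4   0.9] j6 -0.38 w 44.0 gf 61 F [-0.5 -0.5 -2. ] tilt 0.24
```

```bash
python3 -m pendant '[[0.02,0.0067,0,0,0,0,0.04],[0.03,0.01,0,0,0,0,0.04],[0.03,0.01,0,0,0,0,0.04],[0.03,0.01,0,0,0,0,0.04],[0.03,0.01,0,0,0,0,0.04],[0.03,0.01,0,0,0,0,0.04],[0.03,0.01,0,0,0,0,0.04],[0.03,0.01,0,0,0,0,0.04],[0.03,0.01,0,0,0,0,0.04],[0.03,0.01,0,0,0,0,0.04],[0.03,0.01,0,0,0,0,0.04],[0,0,0,0,0,0,0.04]]'; python3 -m pendant '[[0,0,0,0,0,0,0.04],[0,0,0.02,0,0,0,0.04],[0,0,0.03,0,0,0,0.04],[0,0,0,0,0,0,0.04],[0,0,0,0,0,0,0.04]]'
python3 -c "
from h import *
for i in range(3): go(445.4,-191,72.5,15.3);arm.get_image('wrist')"
```

```text
clock: 35.8
position: [445.9, -190.9, 213.4]
ee_rot: [0.794, -0.608, -0.001, 0.001]
contact_force: [0.4, 0.3, -1.8]
gripper_width: 44.2
grasp_force: 61.5
clock: 36.3
position: [446.9, -187.9, 164.8]
ee_rot: [0.795, -0.606, -0.0, 0.001]
contact_force: [1.0, -0.0, -0.6]
gripper_width: 44.2
grasp_force: 61.6
clk 36.3 pos [ 446.9 -187.9  164.8] turn z deg 0.1 then shift mm [ 2.6  2.1 92.3] j6 0.33 w 44.2 gf 62 F [ 1.  -0.  -0.6] tilt 0.09
clk 36.4 pos [ 447.7 -188.1  165.7] turn z deg 0.1 then shift mm [ 2.1  3.  93.2] j6 0.33 w 44.4 gf 62 F [ 0.1  0.2 -0.4] tilt 0.07
clk 36.4 pos [ 447.9 -188.2  166.1] turn z deg 0.1 then shift mm [ 1.9  3.3 93.6] j6 0.33 w 44.3 gf 62 F [ 0.2  0.4 -1.3] tilt 0.13
```

```bash
python3 -m pendant '[[0.002,0.003,0.01,0,0,0,0.04],[0,0,0.02,0,0,0,0.04],[0,0,0.02,0,0,0,0.04],[0,0,0.018,0,0,0,0.04],[0,0,0.012,0,0,0,0.04],[0,0,0.006,0,0,0,0.04],[0,0,0.003,0,0,0,0.04],[0,0,0.001,0,0,0,0.04],[0,0,0,0,0,0,0.04],[0,0,0,0,0,0,0.04]]'; python3 -m pendant '[[0,0,0.001,0,0,0,0.04],[0,0,0,0,0,0,0.04]]'; python3 -m pendant '[[0,0,0.001,0,0,0,0.04],[0,0,0,0,0,0,0.04]]'
```

```text
clock: 37.45
position: [444.9, -191.2, 75.4]
ee_rot: [0.795, -0.607, 0.001, -0.0]
contact_force: [-0.2, 0.1, -0.7]
gripper_width: 44.5
grasp_force: 61.6
clock: 37.65
position: [444.5, -191.2, 74.0]
ee_rot: [0.795, -0.607, 0.0, -0.0]
contact_force: [-1.0, -0.3, -1.7]
gripper_width: 44.2
grasp_force: 61.6
clock: 37.85
position: [444.4, -191.1, 72.7]
ee_rot: [0.795, -0.607, -0.0, 0.0]
contact_force: [-0.1, 0.2, -0.8]
gripper_width: 44.5
grasp_force: 61.6
```

```bash
python3 -m pendant '[[0,0,0.001,0,0,0,0.04],[0,0,0,0,0,0,0.04]]';python3 -m pendant '[[0,0,0.0005,0,0,0,0.04],[0,0,0,0,0,0,0.04],[0,0,0,0,0,0,0.04]]'
```

```text
clock: 38.05
position: [444.6, -191.3, 72.5]
ee_rot: [0.795, -0.607, 0.0, 0.0]
contact_force: [-1.5, 1.1, 4.3]
gripper_width: 44.7
grasp_force: 62.3
clock: 38.35
position: [444.6, -191.3, 72.4]
ee_rot: [0.795, -0.606, 0.0, 0.0]
contact_force: [-1.3, 0.9, 7.9]
gripper_width: 44.4
grasp_force: 62.6
```

```bash
python3 -m pendant '[[0,0,0,0,0,0,0.048],[0,0,0,0,0,0,0.055],[0,0,0,0,0,0,0.065],[0,0,0,0,0,0,0.08],[0,0,0,0,0,0,0.085],[0,0,0,0,0,0,0.085],[0,0,0,0,0,0,0.085],[0,0,-0.02,0,0,0,0.085],[0,0,-0.03,0,0,0,0.085],[0,0,-0.04,0,0,0,0.085],[0,0,-0.04,0,0,0,0.085],[0,0,0,0,0,0,0.085]]'
python3 -m pendant '[[0.03,0,0,0,0,0,0.085],[0.03,0,0,0,0,0,0.085],[0.03,0,0,0,0,0,0.085],[0.03,0,0,0,0,0,0.085],[0.03,0,0,0,0,0,0.085],[0.03,0,0,0,0,0,0.085],[0,0,0,0,0,0,0.085],[0,0,0,0,0,0,0.085],[0,0,0,0,0,0,0.085]]'
python3 -c "
from h import *
d=arm.get_image('top')['image'][:,:,::-1];s=arm.get_image('scene')['image'][:,:,::-1]
cv2.imwrite('pics/f.png',np.vstack([cv2.resize(d[140:340,140:500],(720,400)),np.hstack([cv2.resize(s[145:235,404:524],(240,180)),cv2.resize(s[265:355,205:325],(240,180)),cv2.resize(s[215:305,110:230],(240,180))])]))"
```

```text
clock: 39.55
position: [447.8, -191.9, 207.1]
ee_rot: [0.795, -0.606, 0.006, -0.003]
contact_force: [0.6, -0.3, -0.2]
gripper_width: 85.0
grasp_force: 0.0
clock: 40.45
position: [491.5, -364.1, 200.7]
ee_rot: [0.795, -0.607, -0.001, 0.0]
contact_force: [0.8, 0.0, -0.3]
gripper_width: 84.9
grasp_force: 0.0
```

View pics/f.png

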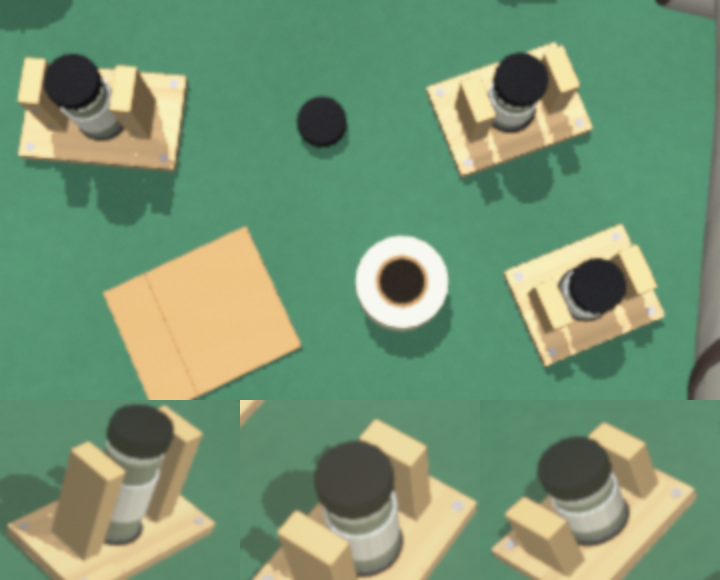

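All three jars stand upright in their jigs, and the roll and the loose lid are where they were. The short lid is at full-frame (439,282). I'll check its position, then hand in.

```bash
python3 -c "
from h import *
for n,u,v,z,c in(('short',598,285,76,(445.4,-192)),('med',520,79,96,(624.4,-151.8)),('tall',73,81,116,(662.7,223))):
  p=bp('top',u/2+139.75,v/2+139.75,z)[:2]; print(n,p.round(1),np.hypot(*(p-c)).round(1))
print(arm.job_done())"
```

```text
short [ 444.4 -189.6] 2.6
med [ 623.2 -149.1] 3.0
tall [659.4 221.8] 3.5
the job is handed in; nothing more can be done
None
```

All three jars stand upright in the jigs made for them, each about 3 mm from its pad centre by the top camera (12 mm allowed); the label roll and loose lid were left alone, and the job is handed in after about 40 s of the 120 s, with no verdict returned.

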